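# Change over the piping cases: shut one lid, flip the other open

## Robot

A 6-joint arm with a two-finger parallel gripper is mounted at the origin on a cart in front of the work surface, level with it; the furniture and walls round the work are solid. World frame = base frame: x ahead of the robot, y to its left, z up, the work surface at z = 0. Lengths are in mm, angles in rad, forces in N, time in s.
With the tool pointing down it reaches from about 350 to 800 mm from the base axis. Payload 7.3 kg.
Tool frame: the origin (TCP) lies at the centre of the arm's flange, where the gripper is bolted on; the fingertips stand 173 mm ahead of it and the grasp point (between the pads) lies ahead of it (arm.grasp_offset is the z of the grasp point in the tool frame, in mm); z points along the fingers, y is the direction in which the jaws open and shut (so a half turn about z gives the same grasp; the last joint's range is limited). The gripper opens to 85 mm and grips with 20 to 120 N. Pads are 22 mm wide; open, the fingers measure 114 mm over their backs; the gripper's body (76 mm by 85 mm) begins 54 mm behind the grasp point. The pads swing forward as they close: fully open they stand 13 mm farther back than shut.
Start: joints at [-1.469, 0.342, 1.524, -0, 1.275, -0.146], TCP at [128.788, -508.961, 404.722] pointing down, gripper open.
Joint ranges: [-2.53, 2.53], [-0.77, 2.02], [0.04, 2.7], [-1, 4.14], [0.28, 2.66], [-3.11, 3.11]. Speed limits (rad/s): [2.57, 2.57, 3.14, 3.14, 3.14, 3.14].

## Interface

Orientations are given as a rotation vector (axis times angle).
In Python, from station import monitor, viewer, workorder, arm gives the robot as it stands.
- The arm moves only by the tool drive_tool, never from a script. Its argument "targets" is text: rows parted by semicolons, each of 7 numbers parted by spaces: the shift along the tool's x, y, z in mm, then the turn, a rotation vector about the tool's x, y, z in rad, then the opening, from -1 (shut) to 1 (fully open). In form: x y z rx ry rz grip; .... A call has 1 to 8 rows; each row is the pose to reach, as a shift and turn from the pose measured when the call began, along the tool's axes at that moment; what a row does not reach only later rows make up. A row lasts 1/8 s, in which the tool goes at most 62.5 mm and 10.7 degrees, less where a joint would pass 70% of its speed; a pose out of reach is approached as far as the arm can. A call with a gripper value outside its range is refused whole. The fingers move at their own pace and stop on an object; "grip_force" is the grip in N (left out, the last holds). Time passes only in rows, so rows that repeat a pose let the fingers close. It gives the time, the measured TCP pose, the force and the opening at its end, in the units of the state.
- monitor.observe(): the state, without advancing time (a new reading comes with each control period).
- viewer.read_camera(name): name is "scene" or "side" or "wrist"; returns (picture, depth): 420x560x3 uint8, red, green, blue; 420x560 float32, mm along the optical axis (not along the pixel's ray), 0 where there is no reading.
- viewer.calibration(name): a dict with "intrinsics" (3x3 intrinsics, pixels), "R" (3x3) and "t" (3): a world point X has camera coordinates R X + t; the wrist camera has in their place "mount" (4x4, takes a point from camera to tool coordinates, whose origin is the TCP and whose axes are the flange's). Camera axes: x right, y down, z forward; pixel columns grow to the right and rows downward; lengths in mm; the calibration is good to about 2 mm. A picture is of the moment at which its call begins: read the wrist's pose just before it. calibration takes no time and is no camera call.
- workorder.hand_in(): hands the job in, once; it reports no verdict.
The state is a dict: "time": time; "joints": joint angles; "qd": joint speeds; "joint_torque": joint torques, N m; "position": TCP position; "orientation": TCP orientation; "contact_force": force on the tool from outside, world axes, zero at the start; "wrist_torque": the same for the moment, N m; "grip_width": opening from 0.0 (shut) to 1.0 (fully open).
Only numpy, scipy, OpenCV 4.12 (cv2) and the standard library are available. Lean on these libraries where they do the work, as an engineer would, in place of code of your own. Each camera call takes 0.05 s, during which the arm holds its last target.

## Task

The nozzles are done with and the ring moulds come next. With closed fingertips only, gently tip the open lid of the narrow case forward so that it falls shut, and push the wide case's lid up from under the tab at its front and over, past upright, until it leans back and stays open by itself. Do not grip or lift anything, do not press hard on the cases, and leave the figs, the nozzle, the ring mould and the timer on the table where they are.

Things in the scene. Friction and masses are not known exactly. Their poses are not given: they have to be found in the camera images.
- wide_case: the wide steel case, fixed to the table: 100 mm deep (its x), 180 mm wide (its y), rim 70 mm above the table, holding two steel ring moulds. Origin under its centre on the table; x points from its front (with the lid's tab, towards the robot) to its back (with the hinge), y to its left, z up
- wide_hinge (a point): middle of the wide case's hinge axis, 53 mm behind the case's origin and 70 mm above the table; the axis runs along the case's y
- wide_tab (a point): middle of the front edge of the wide lid's thumb tab (moves with the lid), 132 mm from the hinge axis. The lid is a flat plate 184 mm wide, ending 105 mm from the axis; the tab, 60 mm wide, sticks straight out of its front edge. Both 4 mm thick; shut, underside 71 mm above the table, free space under the tab in front of the case. Axes: the lid's; shut, parallel to the case's
- wide_lid (a joint): wide lid's angle: 0 shut, 1.57 upright, 1.92 leaning back on its stop. The lid weighs 0.16 kg; no spring, light damping (1 to 2 N at the tab lifts it; it falls softly within 2 s). Below about 1.52 it falls shut by itself, above it falls back onto the stop and stays. It starts shut.
- narrow_case: the narrow steel case, fixed to the table: 100 mm deep (its x), 110 mm wide (its y), rim 70 mm above the table, holding three steel piping nozzles. Origin under its centre on the table; x points from its front (with the lid's tab, towards the robot) to its back (with the hinge), y to its left, z up
- narrow_hinge (a point): middle of the narrow case's hinge axis, 53 mm behind the case's origin and 70 mm above the table; the axis runs along the case's y
- narrow_tab (a point): middle of the front edge of the narrow lid's thumb tab (moves with the lid), 132 mm from the hinge axis. The lid is a flat plate 114 mm wide, ending 105 mm from the axis; the tab, 60 mm wide, sticks straight out of its front edge. Both 4 mm thick; shut, underside 71 mm above the table, free space under the tab in front of the case. Axes: the lid's; shut, parallel to the case's
- narrow_lid (a joint): narrow lid's angle: 0 shut, 1.57 upright, 1.92 leaning back on its stop. The lid weighs 0.16 kg; no spring, light damping (1 to 2 N at the tab lifts it; it falls softly within 2 s). Below about 1.52 it falls shut by itself, above it falls back onto the stop and stays. It starts open, on its stop or nearly so.
- fig_a: a ripe fig, 59x54x45 mm, standing in front of a corner of the wide case; origin under its centre
- fig_b: a ripe fig, 48x50x52 mm, standing in front of a corner of the narrow case; origin under its centre
- nozzle: a steel piping nozzle (cone), 29 mm across, 50 mm tall, standing in front of the other corner of the narrow case; origin under its centre
- ring: a steel ring mould, 56 mm across, 50 mm tall, on the table behind the cases; origin under its centre
- timer: a white kitchen timer, 64 mm across, 44 mm tall, on the table to the left; origin under its centre

How it is judged (in metres and radians):
At the end, for the whole second after the job is handed in: The wide case's lid leans back on its stop (over 1.82 rad) and the narrow case's lid is shut (under 0.05 rad), both at rest (under 0.1 rad/s); each of the five loose things stands within 20 mm of where it was (value of joint wide_lid above 1.82 rad and value of joint narrow_lid below 0.05 rad and velocity of joint wide_lid between -0.1 and 0.1 rad/s and velocity of joint narrow_lid between -0.1 and 0.1 rad/s and distance of each of fig_a, fig_b, nozzle, ring, timer from where it was at the start of the episode below 0.02 m); the robot touches nothing.
It fails at once if a case or its lid is gripped or pressed hard: more than 25 N between the fingers and the wide case with its lid (contact force between the fingers and wide_case above 25 N).
It fails at once if a case or its lid is gripped or pressed hard: more than 25 N between the fingers and the narrow case with its lid (contact force between the fingers and narrow_case above 25 N).
It fails at once if a fig, nozzle, ring mould or timer on the table is lifted, carried or shoved more than 20 mm (distance of any of fig_a, fig_b, nozzle, ring, timer from where it was at the start of the episode above 0.02 m).
It also fails if it takes over 58 s, if anything falls off the work surface, if the arm or the gripper's body presses on something with over 40 N, if the wrist force passes 120 N, or if a joint passes its speed limit or range.

## Working session

There is one attempt and no reset: what is moved stays moved. The work goes in short steps, Python scripts to look and compute and a tool call to move; the robot and the scene stay as the last step left them, time stands still between calls to the robot, and variables do not carry over. Pictures are saved under pics/ and viewed, and the job is handed in when it is done.

Besides the shell and the picture viewer there is one more tool, called after ">>>" as name(argument=value, ...) on one line, values as JSON. drive_tool: Moves the arm, as the interface text tells. Its arguments: {"type":"object","properties":{"targets":{"type":"string"},"grip_force":{"type":"number"}},"required":["targets"]}

```bash
mkdir -p pics; ls
cat > h.py <<'E'
import numpy as np, cv2
from station import monitor, viewer, workorder, arm
def snap(name,fn):
    s=monitor.observe(); p,d=viewer.read_camera(name); c=viewer.calibration(name)
    cv2.imwrite(f'pics/{fn}.png',cv2.cvtColor(p,cv2.COLOR_RGB2BGR)); np.savez(f'pics/{fn}.npz',p=p,d=d,pos=s['position'],ori=s['orientation'],**{k:np.array(v) for k,v in c.items()})
    return s
def world(fn):
    z=np.load(f'pics/{fn}.npz'); d=z['d']; K=z['intrinsics']; v,u=np.mgrid[:d.shape[0],:d.shape[1]]
    c=np.stack([(u-K[0,2])/K[0,0]*d,(v-K[1,2])/K[1,1]*d,d],-1)
    if 'mount' in z:
        M=z['mount']; t=c@M[:3,:3].T+M[:3,3]; R=cv2.Rodrigues(z['ori'].astype(float))[0]; w=t@R.T+z['pos']
    else: w=(c-z['t'])@z['R']
    w[d<=0]=np.nan
    return z['p'],w
E
python3 - <<'E'
from h import *
for n in('scene','side','wrist'): s=snap(n,n+'0'); 
print(s, arm.grasp_offset)
for n in('scene','side','wrist'): print(n,viewer.calibration(n))
E
```

```text
pics
{'time': 0.1, 'joints': array([-1.46899569e+00,  3.42655044e-01,  1.52491817e+00, -5.15164012e-06,
        1.27540745e+00, -1.46011801e-01]), 'qd': array([ 2.51364043e-05, -9.67595052e-04, -1.76811514e-03, -2.47903253e-04,
        2.61016131e-03,  7.79505411e-04]), 'joint_torque': array([ 1.79982238e-03, -4.34446549e+01, -2.46491057e+01, -2.04612393e-04,
        4.69662700e-03, -5.95504446e-08]), 'position': array([ 128.77657825, -508.83758562,  404.0954155 ]), 'orientation': array([-3.11613001e+00, -3.88098412e-01, -4.04365633e-05]), 'contact_force': array([-0.29330977,  1.31964662,  0.12457702]), 'wrist_torque': array([0.03545346, 0.00845599, 0.01008061]), 'grip_width': 1.0024402922496054} 154.70000000000002
scene {'intrinsics': array([[524.00907933,   0.        , 274.2209364 ],
       [  0.        , 524.00907933, 208.43789122],
       [  0.        ,   0.        ,   1.        ]]), 'R': array([[-0.19454923, -0.98074842, -0.01682688],
       [-0.51239083,  0.11624018, -0.8508489 ],
       [ 0.83642467, -0.15691006, -0.52514093]]), 't': array([258.33246405, 356.2736457 , 981.4426
[... 219 characters left out ...]
7, -0.01978498],
       [-0.06923765, -0.42648118, -0.90184253],
       [ 0.0991672 ,  0.89659203, -0.43161164]]), 't': array([-601.53958959,  175.23577155,  839.16564345])}
wrist {'intrinsics': array([[319.06898279,   0.        , 279.67052291],
       [  0.        , 319.06898279, 204.29106048],
       [  0.        ,   0.        ,   1.        ]]), 'mount': array([[-1.05165989e-03, -9.64972843e-01, -2.62347681e-01,
         6.63600080e+01],
       [ 9.99998413e-01, -1.39212728e-03,  1.11190921e-03,
        -9.15090890e-01],
       [-1.43818355e-03, -2.62346095e-01,  9.64972776e-01,
         2.96548768e+01],
       [ 0.00000000e+00,  0.00000000e+00,  0.00000000e+00,
         1.00000000e+00]])}
```

View pics/scene0.png

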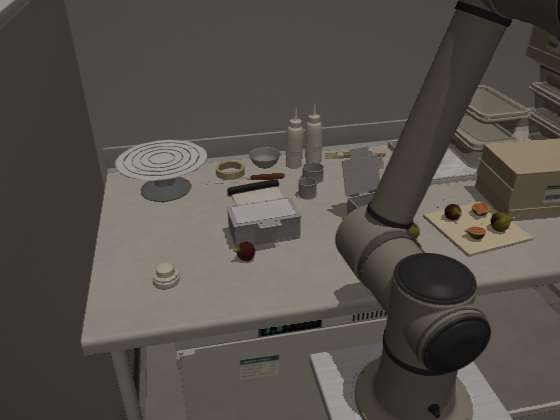

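View pics/side0.png

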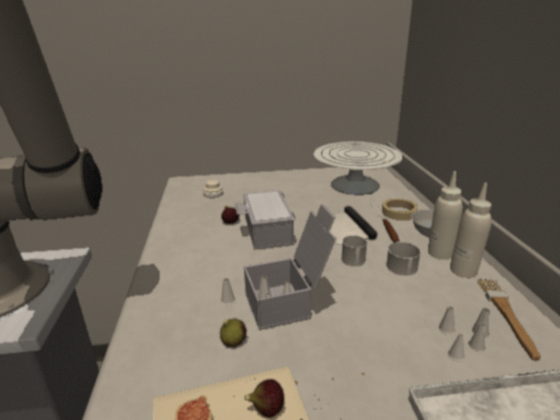

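View pics/wrist0.png

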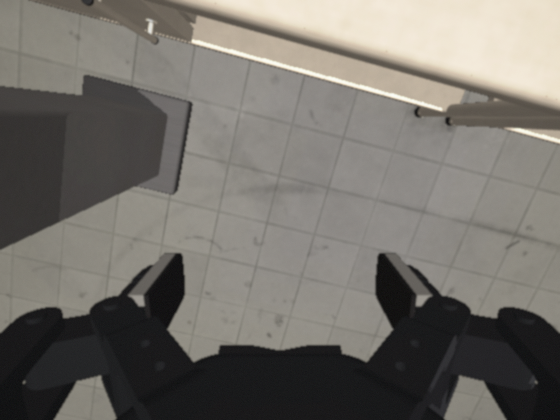

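The scene view shows the wide case shut around (265,222), its tab near (270,224), fig_a at (246,251) and the timer at (166,275). The side view shows the narrow case at (280,292) with its lid open at (315,245), the nozzle at (228,290), fig_b at (233,332) and the ring behind at (354,250) or (403,259). Next I'll measure from the depth images.

Run:
```python
from h import *
for fn in('scene0','side0'):
    p,w=world(fn)
    z=w[...,2]
    tb=(np.abs(z)<15); print(fn,'table z med',np.nanmedian(z[tb]))
    # components of height 20..130 within table zone
    m=((z>12)&(z<260)&(w[...,0]>300)&(w[...,0]<900)&(abs(w[...,1])<600)).astype(np.uint8)
    n,l,st,c=cv2.connectedComponentsWithStats(m,connectivity=4)
    for i in range(1,n):
        if st[i,4]<40: continue
        q=w[l==i]; print(i,st[i],'min',np.round(np.percentile(q,2,axis=0)),'max',np.round(np.percentile(q,98,axis=0)),'col',np.round(p[l==i].mean(0)))
```

```text
scene0 table z med -0.18060524730461808
1 [ 432  105  117  127 5643] min [ 451. -597.   15.] max [ 886. -439.  194.] col [86. 78. 63.]
3 [ 342  146   38   69 1819] min [ 598. -173.   39.] max [684. -68. 190.] col [90. 85. 85.]
5 [ 116  156   91   43 1969] min [780. 318.  14.] max [897. 554. 114.] col [120. 119. 113.]
9 [299 164  25  32 481] min [751. -71.  14.] max [895.  30.  49.] col [72. 68. 63.]
26 [228 179  51  15 321] min [819.  86.  12.] max [857. 243.  27.] col [30. 29. 28.]
38 [ 227  197   75   63 2979] min [480.  85.  15.] max [645. 264.  79.] col [104.  98.  96.]
48 [472 203  18  13 181] min [ 523. -465.   16.] max [ 571. -424.   34.] col [112.  72.  46.]
49 [444 204  18  16 224] min [ 517. -378.   14.] max [ 560. -338.   51.] col [50. 34. 20.]
61 [409 222  11  16 101] min [ 476. -234.   13.] max [ 494. -204.   49.] col [73. 68. 30.]
71 [465 227  21  13 191] min [ 420. -395.   16.] max [ 464. -350.   36.] col [95. 64. 40.]
91 [154 263  26  24 458] min [417. 416.  13.] max [463. 470.  45.] col [130. 122. 107.]
side0 table z med 0.06540852945734757
1 [ 314  143   52   49 114
[... 543 characters left out ...]
.  13.] max [898.  -5.  45.] col [95. 89. 79.]
11 [222 278  12  22 183] min [ 484. -113.   13.] max [503. -96.  49.] col [132. 123. 110.]
13 [441 307  13  22 208] min [ 871. -251.   13.] max [ 886. -235.   48.] col [126. 117. 105.]
14 [220 318  27  28 597] min [ 483. -238.   14.] max [ 524. -204.   50.] col [86. 77. 39.]
16 [451 334  13  21 190] min [ 857. -309.   13.] max [ 872. -296.   44.] col [131. 122. 109.]
20 [409 376  99  44 937] min [ 751. -413.   12.] max [ 897. -368.   27.] col [131. 125. 113.]
24 [ 245  379   40   40 1033] min [ 522. -385.   20.] max [ 570. -349.   52.] col [65. 40. 28.]
31 [175 396  37  24 640] min [ 426. -383.   28.] max [ 469. -350.   36.] col [153.  95.  65.]
```

Run:
```python
import cv2
a=cv2.imread('pics/scene0.png')[130:290,140:440]; cv2.imwrite('pics/sc_crop.png',cv2.resize(a,None,fx=2.6,fy=2.6,interpolation=cv2.INTER_CUBIC))
a=cv2.imread('pics/side0.png')[160:370,190:440]; cv2.imwrite('pics/si_crop.png',cv2.resize(a,None,fx=2.8,fy=2.8,interpolation=cv2.INTER_CUBIC))
```

```text
(no output)
```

View pics/sc_crop.png

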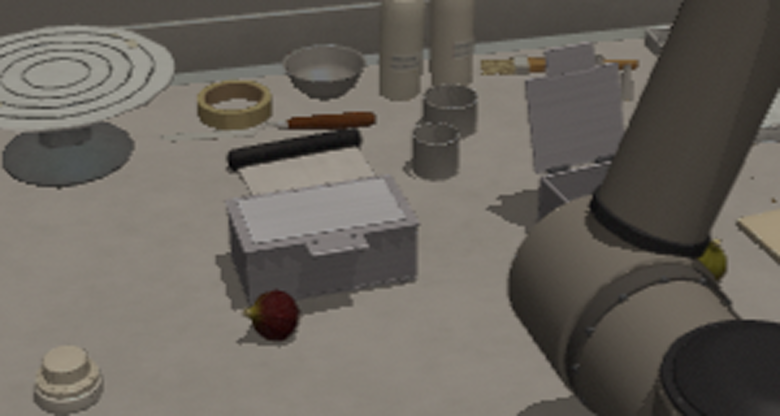

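View pics/si_crop.png

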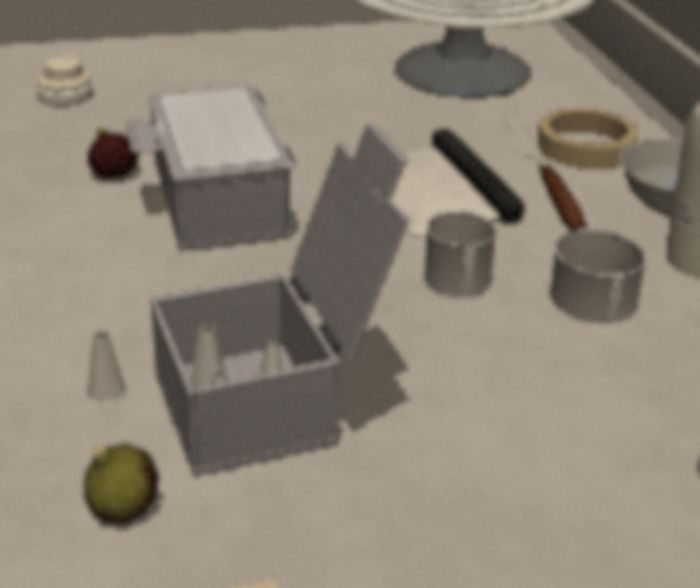

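The enlarged views confirm the layout: the wide tab is at (270,224) in the scene view, the narrow lid leans back past upright with its tab on top at (325,215) in the side view, and fig_a sits near the wide case's left front corner. Next I'll fit the poses.

Run:
```python
from h import *
np.set_printoptions(precision=1,suppress=True)
Ps=[]
for fn in('scene0','side0'):
    p,w=world(fn); z=w[...,2]
    m=(z>68)&(z<82)&(w[...,0]>440)&(w[...,0]<680)&(w[...,1]>50)&(w[...,1]<290)
    q=w[m]; c,sz,a=cv2.minAreaRect(q[:,:2].astype(np.float32)); print(fn,'wide lid',np.array(c),np.array(sz),a,q[:,2].mean(), len(q)); print(cv2.boxPoints((c,sz,a)))
    # plane-only lid excluding tab
    # narrow lid
    m=(z>80)&(z<230)&(w[...,0]>560)&(w[...,0]<720)&(w[...,1]>-220)&(w[...,1]<-40)
    q=w[m]; 
    if len(q)>50:
        g=q; 
        for _ in range(4):
            cen=g.mean(0); n=np.linalg.svd(g-cen,full_matrices=False)[2][2]; n*=np.sign(n[0]); d=(q-cen)@n; g=q[abs(d)<4]
        hd=np.cross(n,[0,0,1]); hd/=np.linalg.norm(hd); hd*=np.sign(hd[1]); up=np.cross(hd,n)*-1; up*=np.sign(up[2])
        s=(g-cen)@hd; t=(g-cen)@up
        print(fn,'narrow lid n',n,'hinge dir',hd,'yaw',np.degrees(np.arctan2(-hd[0],hd[1])),'tilt',np.degrees(np.arctan2(up[0],up[2])),len(g))
        body=t<t.max()-35; print('s range',np.percentile(s[body],[0.5,99.5]),'t',t.min(),np.percentile(t,99.5),'cen',cen)
        smid=(np.percentile(s[body],.5)+np.percentile(s[body],99.5))/2
        top=cen+up*np.percentile(t,99.5)+hd*smid; print('tab tip',top,'hinge by 132',top-132*up)
        tm=t>np.percentile(t,99.5)-18; print('tab s mid',np.percentile(s[tm],[1,99]))
p,w=world('side0'); z=w[...,2]
m=(z>64)&(z<74)&(w[...,0]>500)&(w[...,0]<720)&(w[...,1]>-220)&(w[...,1]<-40)
q=w[m]; r=cv2.minAreaRect(q[:,:2].astype(np.float32)); print('narrow rim',r,'\n',cv2.boxPoints(r))
```

```text
scene0 wide lid [584.  172.7] [139.6 185. ] 5.330228805541992 75.37827927492647 1607
[[505.9 258.3]
 [523.1  74.2]
 [662.1  87.1]
 [644.9 271.3]]
scene0 narrow lid n [ 0.9  0.2 -0.3] hinge dir [-0.2  1.  -0. ] yaw 10.569850585531862 tilt 19.685407705777006 1128
s range [-57.2  55.4] t -55.74929000690332 64.71041568935571 cen [ 661.5 -119.4  132.1]
tab tip [ 683.5 -116.2  192.9] hinge by 132 [ 639.1 -124.5   68.9]
tab s mid [-31.2  27.5]
side0 wide lid [588.6 172.8] [136.1 188.7] 4.6524224281311035 75.32073056463302 1462
[[513.1 261.3]
 [528.4  73.2]
 [664.1  84.3]
 [648.8 272.3]]
side0 narrow lid n [ 0.9  0.2 -0.3] hinge dir [-0.2  1.  -0. ] yaw 10.31226080781986 tilt 19.81787727383423 1865
s range [-51.4  61.8] t -57.61724467918198 63.915924216051586 cen [ 665.1 -127.8  134.2]
tab tip [ 685.8 -118.7  194.2] hinge by 132 [ 641.2 -126.8   70.2]
tab s mid [-24.4  33.9]
narrow rim ((591.6876831054688, -135.05569458007812), (108.99409484863281, 113.01129150390625), 10.14849853515625) 
 [[ 528.1  -89. ]
 [ 548.  -200.3]
 [ 655.3 -181.1]
 [ 635.4  -69.8]]
```

Run:
```python
from h import *
np.set_printoptions(precision=1,suppress=True)
print([a for a in dir(arm) if a[0]!='_'])
s=monitor.observe(); print(cv2.Rodrigues(s['orientation'])[0])
for fn in('scene0','side0'):
    p,w=world(fn); z=w[...,2]; P=p.astype(int)
    red=(P[...,0]>P[...,2]*1.5)&(P.sum(-1)<260)
    m=red&(z>8)&(z<60)&(w[...,0]>420)&(w[...,0]<600)&(w[...,1]>100)&(w[...,1]<330)
    q=w[m]; print(fn,'fig_a',len(q),np.percentile(q,[2,98],axis=0))
    m=(z>66)&(z<80)&(w[...,0]>490)&(w[...,0]<542)&(w[...,1]>100)&(w[...,1]<215)
    q=w[m]
    for x in range(505,542,5):
        k=q[(q[:,0]>=x)&(q[:,0]<x+5)]; 
        if len(k): print(x,len(k),k[:,1].min(),k[:,1].max(),k[:,2].mean())
p,w=world('scene0'); z=w[...,2]
m=(z>60)&(w[...,0]>250)&(w[...,0]<1000)&(w[...,1]<-250)&(w[...,1]>-700); q=w[m]; 
if len(q): print('tall right',np.percentile(q,[1,99],axis=0))
```

```text
['MotionError', 'grasp_offset']
[[ 1.   0.2 -0. ]
 [ 0.2 -1.   0. ]
 [ 0.  -0.  -1. ]]
scene0 fig_a 272 [[475.5 221.7  10. ]
 [510.2 264.6  45.2]]
510 2 179.08415431725788 189.42422866979103 77.19698954420133
515 22 144.18504734227605 196.93288119945038 75.2346560437186
520 30 140.38173559711595 198.247222389819 74.80098458099413
525 25 141.72689904061295 197.59664807636085 75.19433481304905
530 18 143.59677502553146 196.89592484778086 74.91090201975277
535 26 140.17664401107496 211.23169519784824 74.99262708240127
540 13 147.24147043519196 213.7050799324971 74.18751350654732
side0 fig_a 192 [[484.3 213.2  11.1]
 [520.9 246.   43.2]]
515 2 184.24890591268192 186.79035981937977 74.23504953668416
520 17 138.76494310130923 192.69449128511923 75.99321729785137
525 21 134.4807786177683 195.44241054605632 74.61032300511211
530 22 138.39911883817766 193.9625970803271 74.33606494108663
535 21 139.06315940077582 197.65669327586264 74.59472349135895
540 9 139.33722143487122 196.73721024083267 74.36597303382737
tall right [[ 501.  -696.3   62.5]
 [ 966.1 -505.2  200.8]]
```

```bash
cat >> h.py <<'E'
def plan(pts,Rs=None):
    """world TCP points (and rotations) -> rows in the tool frame now"""
    s=monitor.observe(); R=cv2.Rodrigues(s['orientation'])[0]; p=s['position']
    for i,x in enumerate(pts):
        d=R.T@(np.array(x,float)-p); r=np.zeros(3) if Rs is None or Rs[i] is None else cv2.Rodrigues(R.T@Rs[i])[0].ravel()
        print(np.round(d),np.round(r,3))
    return s
E
python3 - <<'E'
from h import *
np.set_printoptions(precision=3,suppress=True)
plan([(180,-450,440),(300,-330,450),(420,-220,450),(550,-140,450),(722,-110,450)])
E
```

```text
[ 64. -45. -36.] [0. 0. 0.]
[ 210. -131.  -46.] [0. 0. 0.]
[ 353. -209.  -46.] [0. 0. 0.]
[ 499. -254.  -45.] [0. 0. 0.]
[ 673. -241.  -45.] [0. 0. 0.]
```

>>> drive_tool(targets="0 0 -20 0 0 0 -1; 40 -27 -40 0 0 0 -1; 85 -58 -45 0 0 0 -1; 130 -85 -45 0 0 0 -1; 170 -108 -45 0 0 0 -1; 210 -131 -45 0 0 0 -1; 260 -158 -45 0 0 0 -1; 305 -184 -45 0 0 0 -1", grip_force=20)

```text
time: 1.15
position: [380.4, -254.3, 449.4]
orientation: [-3.116, -0.388, 0.0]
contact_force: [1.3, -1.6, 0.3]
grip_width: 0.001
```

Run:
```python
from h import *
np.set_printoptions(precision=3,suppress=True)
s=plan([(550,-160,450),(722,-110,450),(722,-110,333)]); print(s['joints'],s['position'])
```

```text
[188. -50.  -1.] [0. 0. 0.]
[367. -56.  -1.] [0. 0. 0.]
[367. -56. 116.] [0. 0. 0.]
[-0.757  0.183  1.616  0.001  1.343  0.566] [ 380.397 -254.291  449.354]
```

>>> drive_tool(targets="45 -12 0 0 0 0 -1; 90 -24 0 0 0 0 -1; 140 -37 0 0 0 0 -1; 188 -50 0 0 0 0 -1; 235 -52 0 0 0 0 -1; 285 -54 0 0 0 0 -1; 330 -56 0 0 0 0 -1; 367 -56 0 0 0 0 -1")

```text
time: 2.15
position: [723.9, -109.1, 448.6]
orientation: [-3.116, -0.389, 0.001]
contact_force: [0.6, -0.3, 1.3]
grip_width: -0.0
```

Run:
```python
from h import *
np.set_printoptions(precision=3,suppress=True)
s=snap('scene','scene1');s=snap('side','side1');snap('wrist','wrist1'); print(s)
```

```text
{'time': 2.2, 'joints': array([-0.252,  0.759,  0.7  ,  0.003,  1.685,  1.069]), 'qd': array([-0.021, -0.048,  0.149,  0.001, -0.099, -0.038]), 'joint_torque': array([ -3.824, -72.98 , -30.007,  -0.769,   0.68 ,  -0.029]), 'position': array([ 726.637, -107.811,  446.243]), 'orientation': array([-3.114, -0.391,  0.001]), 'contact_force': array([-3.24 ,  1.348, -2.448]), 'wrist_torque': array([ 0.062,  0.066, -0.042]), 'grip_width': -0.0013860523186866795}
```

View pics/side1.png

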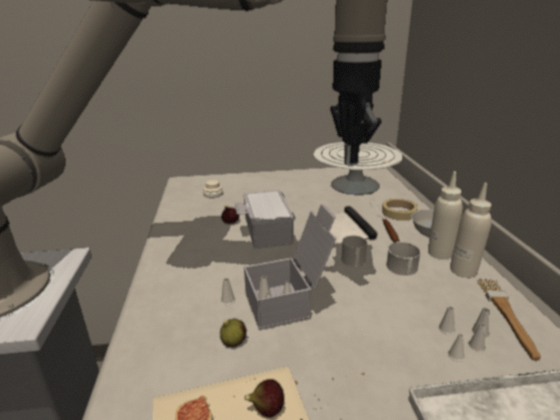

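View pics/wrist1.png

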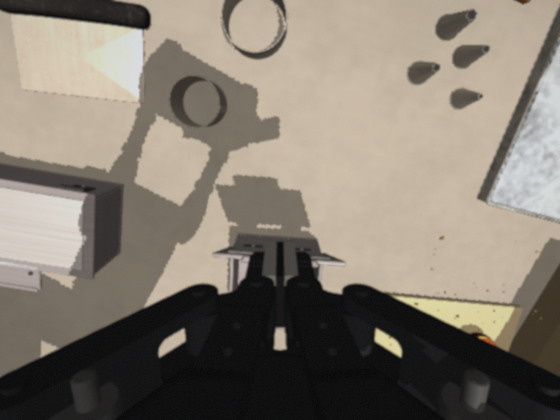

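The side view shows the closed fingertips at (351,163), above and behind the narrow lid's tab at (323,215). The wrist view shows the tab's edge at row 250, centred between the finger columns. I'll descend behind the lid.

>>> drive_tool(targets="0 0 20 0 0 0 -1; 0 0 45 0 0 0 -1; 0 0 70 0 0 0 -1; 0 0 95 0 0 0 -1; 0 0 112 0 0 0 -1; 0 0 112 0 0 0 -1")

```text
time: 3.05
position: [722.7, -109.4, 333.7]
orientation: [-3.114, -0.389, 0.009]
contact_force: [0.2, 0.5, 0.5]
grip_width: 0.0
```

Run:
```python
from h import *
np.set_printoptions(precision=3,suppress=True)
s=snap('side','side2'); print(s['position'],s['contact_force'],s['joints'])
a=cv2.imread('pics/side2.png')[60:330,200:480]; cv2.imwrite('pics/s2c.png',cv2.resize(a,None,fx=2.1,fy=2.1))
```

```text
[ 722.703 -109.446  333.73 ] [0.245 0.481 0.491] [-0.255  0.791  0.935  0.001  1.421  1.067]
```

View pics/s2c.png

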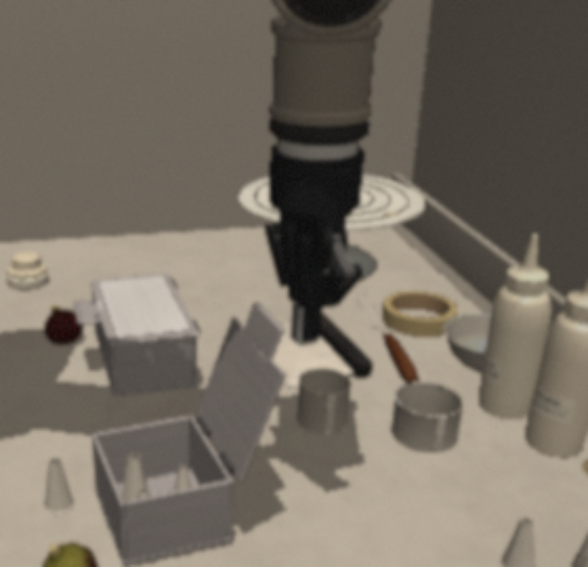

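The fingertips now hang just behind the tab in the crop, with the tip at (305,340) and the tab at (265,325). I'll pull slowly toward the robot.

>>> drive_tool(targets="-8 0 0 0 0 0 -1; -16 0 0 0 0 0 -1; -24 0 0 0 0 0 -1; -32 0 0 0 0 0 -1; -40 0 0 0 0 0 -1; -48 0 0 0 0 0 -1; -56 0 0 0 0 0 -1; -62 0 0 0 0 0 -1")

```text
time: 4.1
position: [662.6, -124.5, 336.0]
orientation: [-3.115, -0.39, 0.003]
contact_force: [-0.4, 3.2, 5.4]
grip_width: -0.003
```

>>> drive_tool(targets="-6 0 0 0 0 0 -1; -12 0 0 0 0 0 -1; -18 0 0 0 0 0 -1; -24 0 0 0 0 0 -1; -30 0 0 0 0 0 -1; -36 0 0 0 0 0 -1; -40 0 0 0 0 0 -1; -40 0 0 0 0 0 -1")

```text
time: 5.1
position: [623.6, -134.5, 336.2]
orientation: [-3.115, -0.389, 0.003]
contact_force: [0.2, -0.9, 0.1]
grip_width: -0.0
```

Run:
```python
from h import *
np.set_printoptions(precision=3,suppress=True)
s=snap('side','side3'); print(s['position'],s['contact_force'],s['joints'])
a=cv2.imread('pics/side3.png')[60:330,200:480]; cv2.imwrite('pics/s3c.png',cv2.resize(a,None,fx=2.1,fy=2.1))
```

```text
[ 623.616 -134.465  336.223] [ 0.203 -0.913  0.055] [-0.333  0.605  1.285  0.002  1.255  0.989]
```

View pics/s3c.png

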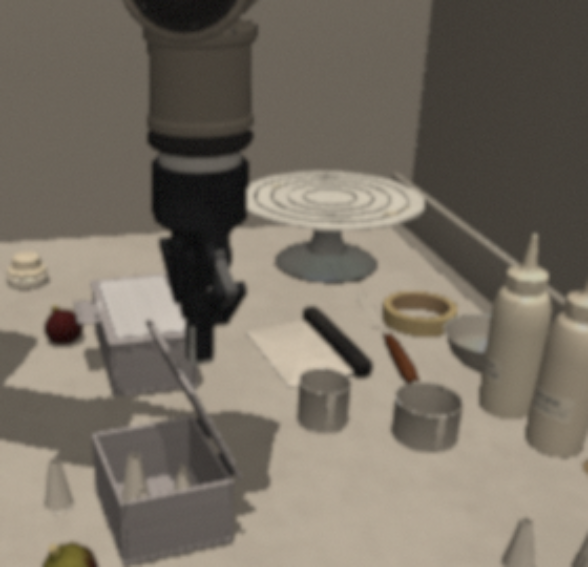

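The lid has passed upright and is falling forward, its tip at (152,322) in the crop. I'll fit the arm's geometry from the readings so far and plan the wide lid while the narrow one falls.

>>> drive_tool(targets="0 0 -30 0 0 0 -1; 0 0 -70 0 0 0 -1; 0 0 -100 0 0 0 -1; 0 0 -100 0 0 0 -1")

```text
time: 5.65
position: [624.3, -134.5, 439.0]
orientation: [-3.117, -0.39, -0.005]
contact_force: [-0.6, 0.5, -0.3]
grip_width: -0.001
```

```bash
cat > kin.py <<'E'
from h import *
O=[([-1.469,.342655,1.524918,0,1.275407],[128.777,-508.838,404.095]),([-0.757,.183,1.616,.001,1.343],[380.397,-254.291,449.354]),([-.255,.791,.935,.001,1.421],[722.703,-109.446,333.73]),([-.333,.605,1.285,.002,1.255],[623.616,-134.465,336.223])]
E
python3 - <<'E'
from kin import *
np.set_printoptions(precision=3,suppress=True)
s=monitor.observe(); O.append((s['joints'],s['position'])); print(s['joints'],s['position'])
A=[];b=[]
for q,p in O:
    c,sn=np.cos(q[0]),np.sin(q[0]); lat=-p[0]*sn+p[1]*c; r=p[0]*c+p[1]*sn
    a2=q[1];a3=q[1]+q[2];a5=a3+q[4]; print('lat',lat,'r',r,'pitch',a5)
    # unknown: L2, L3, L3b (elbow offset), D=d1-d6
    A+= [[np.sin(a2),np.sin(a3),np.cos(a3),0],[np.cos(a2),np.cos(a3),-np.sin(a3),1]]; b+=[r,p[2]]
x,res,rk,sv=np.linalg.lstsq(np.array(A),np.array(b),rcond=None); print(x,res,rk,sv,np.array(A)@x-b)
snap('scene','scene4');snap('side','side4')
E
```

```text
[-0.333  0.538  1.118  0.002  1.483  0.989] [ 624.276 -134.546  439.004]
lat 76.40192409575829 r 519.290257916963 pitch 3.1429799999999997
lat 76.39129322654267 r 451.1431708550805 pitch 3.1420000000000003
lat 76.39163649635907 r 726.9404177774187 pitch 3.1470000000000002
lat 76.76911247626961 r 633.3121308253978 pitch 3.1449999999999996
lat 76.61698733934335 r 633.9980462563068 pitch 3.138532650410758
[505.626 380.058  48.576  85.401] [0.891] 4 [3.772 2.363 0.414 0.125] [-0.168 -0.057  0.086 -0.065  0.569  0.453 -0.115 -0.331 -0.443  0.001]
```

View pics/side4.png

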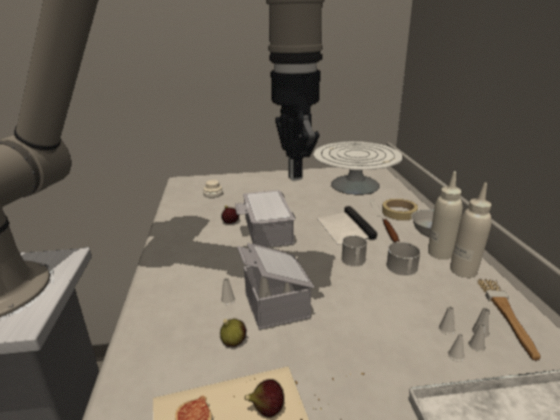

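The side view shows the narrow lid nearly shut, its tab at (255,258) and still falling. The near, low pose needs a wrist flip for a forward-pointing tool. I'll fit the wrist model, starting with a move toward the robot and a small tilt as a probe.

Run:
```python
from h import *
np.set_printoptions(precision=3,suppress=True)
Rs=cv2.Rodrigues(monitor.observe()['orientation'])[0]
plan([(520,-100,450),(430,-60,460)])
```

```text
[-92. -59. -14.] [0. 0. 0.]
[-170. -120.  -24.] [0. 0. 0.]
```

>>> drive_tool(targets="-40 -26 -8 0 0 0 -1; -80 -52 -14 0 0 0 -1; -120 -80 -20 0 0 0 -1; -150 -105 -22 0 0 0 -1; -170 -120 -24 0.15 0 0 -1; -170 -120 -24 0.3 0 0 -1; -170 -120 -24 0.4 0.1 0 -1; -170 -120 -24 0.4 0.1 0 -1")

```text
time: 6.75
position: [429.4, -60.7, 458.7]
orientation: [-2.707, -0.334, -0.061]
contact_force: [-1.0, 0.1, 0.2]
grip_width: -0.0
```

```bash
cat > kin.py <<'E'
from h import *
from scipy.spatial.transform import Rotation as Ro
from scipy.optimize import least_squares
# params: L2,L3,a3,D(d1),d6,lat
P0=[505.6,380,48.6,185.4,100.,76.5]
def fk(q,P):
    L2,L3,a3,d1,d6,lat=P
    R1=Ro.from_euler('z',q[0]).as_matrix(); Ra=R1@Ro.from_euler('y',q[1]).as_matrix(); Rb=R1@Ro.from_euler('y',q[1]+q[2]).as_matrix()
    W=R1@[0,lat,0]+[0,0,d1]+Ra@[0,0,L2]+Rb@[a3,0,L3]
    R=Rb@Ro.from_euler('ZYZ',[q[3],q[4],q[5]]).as_matrix()@Ro.from_euler('z',np.pi/2).as_matrix()
    return W+R@[0,0,d6],R,W
def ik(p,R,q0,P):
    f=lambda q:np.r_[(fk(q,P)[0]-p)/100,Ro.from_matrix(R.T@fk(q,P)[1]).as_rotvec()*2]
    lo=[-2.53,-.77,.04,-1,.28,-3.11];hi=[2.53,2.02,2.7,4.14,2.66,3.11]
    r=least_squares(f,np.clip(q0,np.array(lo)+1e-3,np.array(hi)-1e-3),bounds=(lo,hi)); return r.x,r.cost
E
python3 - <<'E'
from kin import *
import json
np.set_printoptions(precision=4,suppress=True)
s=monitor.observe(); q=s['joints']; print(q,s['position'],s['time'],s['contact_force'])
R=cv2.Rodrigues(s['orientation'])[0]
p,Rm,W=fk(q,P0); print('rot err',Ro.from_matrix(Rm.T@R).magnitude(),p)
data=[([-1.46899569e+00,  3.42655044e-01,  1.52491817e+00,0,1.27540745e+00,-.146],[128.777,-508.838,404.095]),([-.255,.791,.935,.001,1.421,1.067],[722.703,-109.446,333.73]),([-.333,.605,1.285,.002,1.255,.989],[623.616,-134.465,336.223]),(list(map(float,q)),list(map(float,s['position'])))]
json.dump(data,open('data.json','w'))
r=least_squares(lambda P:np.concatenate([fk(q,P)[0]-p for q,p in data]),P0); print(r.x,r.fun)
snap('side','side5')
E
```

```text
[-0.438   0.1623  1.6489  0.3716  1.525   0.8331] [429.3887 -60.6506 458.7243] 6.75 [-1.0285  0.0898  0.2343]
rot err 2.6822559370115504e-16 [429.5064 -76.6552 455.1857]
[506.5619 379.1018  45.3398 221.1517 139.9142  76.4059] [ 0.0045  0.0163  0.0339  0.071   0.1392  0.2939  0.0135 -0.1076 -0.3519
 -0.1314 -0.0064  0.0242]
```

View pics/side5.png

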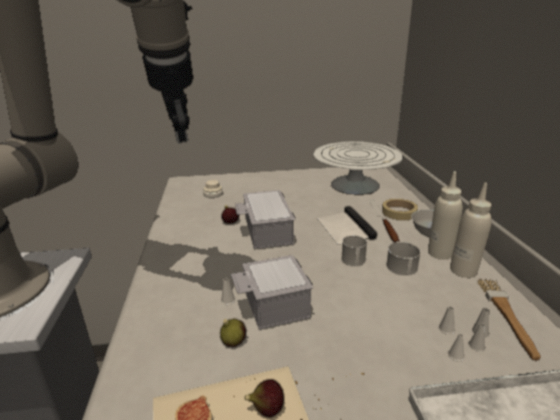

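The side view shows the narrow lid lying shut at (275,272), with the nozzle and fig_b still in place. The wrist model now fits to under 0.4 mm. Next I'll plan the wide lid.

```bash
cat >> kin.py <<'E'
PF=[506.5619,379.1018,45.3398,221.1517,139.9142,76.4059]
def toolR(eta,b):
    z=np.array([np.cos(b)*np.cos(eta),np.cos(b)*np.sin(eta),-np.sin(b)]); x=np.array([np.sin(b)*np.cos(eta),np.sin(b)*np.sin(eta),np.cos(b)])
    return np.stack([x,np.cross(z,x),z],1)
psi=np.radians(5.); e=np.array([np.cos(psi),np.sin(psi),0])
hinge=np.array([651.,178.5,70.]); lat=np.array([-np.sin(psi),np.cos(psi),0])
def cornerpose(rho,th,R,h=11,dy=-7):
    C=hinge-e*rho*np.cos(th)+np.array([0,0,rho*np.sin(th)])+lat*dy
    return C-R@[h,0,0]-R@[0,0,173.]
E
python3 - <<'E'
from kin import *
np.set_printoptions(precision=2,suppress=True)
for flip in (0,1):
 for b in (25,35,45):
  for eta in (10,30,50,70):
    R=toolR(np.radians(eta),np.radians(b))
    if flip: R=R@np.diag([-1,-1,1])
    h=-11 if flip else 11
    out=[]
    for th in (-5,30,60,95):
        t=np.radians(th); p=cornerpose(118,t,R,h)
        best=min((ik(p,R,q0,PF) for q0 in ([-.2,.7,2.2,2.4,1,a] for a in(-1.5,0,1.5))),key=lambda r:r[1])
        out.append('%.3f %s'%(best[1],best[0]))
    print(flip,b,eta,p,' | '.join(out))
E
```

```text
0 25 10 [502.87 144.39 250.69] 0.000 [ 0.14  0.89  2.48  3.11  1.36 -1.58] | 0.000 [ 0.13  0.62  2.44  3.1   1.06 -1.57] | 0.000 [ 0.13  0.49  2.31  3.08  0.8  -1.55] | 0.000 [ 0.12  0.51  2.13  3.06  0.63 -1.53]
0 25 30 [522.04  91.7  250.69] 0.000 [-0.21  0.87  2.45  2.45  1.27 -1.7 ] | 0.000 [-0.2   0.62  2.41  2.38  1.05 -1.49] | 0.000 [-0.16  0.5   2.28  2.3   0.87 -1.28] | 0.000 [-0.12  0.52  2.09  2.22  0.75 -1.11]
0 25 50 [558.08  48.75 250.69] 0.000 [-0.39  0.83  2.27  1.86  1.12 -1.52] | 0.000 [-0.37  0.64  2.23  1.76  1.06 -1.27] | 0.000 [-0.32  0.56  2.1   1.69  1.01 -1.04] | 0.000 [-0.26  0.59  1.91  1.64  0.97 -0.85]
0 25 70 [606.64  20.72 250.69] 0.000 [-0.42  0.84  2.01  1.37  1.17 -1.26] | 0.000 [-0.4   0.7   1.97  1.32  1.21 -1.06] | 0.000 [-0.36  0.65  1.84  1.29  1.23 -0.88] | 0.000 [-0.31  0.7   1.64  1.28  1.24 -0.72]
0 35 10 [516.08 146.72 277.77] 0.000 [ 0.14  0.69  2.42  3.11  0.93 -1.57] | 0.000 [ 0.14  0.47  2.35  3.09  0.64 -1.55] | 0.000 [ 0.13  0.38  2.21  3.05  0.42 -1.51] | 0.000 [ 0.12  0.43  2.03  2.99  0.28 -1.45]
0 35 30 [533.66  98.41 277.77] 0.00
[... 3239 characters left out ...]
2.89 0.28 1.78] | 0.045 [ 0.12  0.39  1.83  0.26  0.28 -1.87]
1 45 30 [549.18 107.37 302.1 ] 0.000 [-0.09  0.56  2.3   2.3   0.57  1.87] | 0.000 [-0.08  0.38  2.22  1.89  0.44  2.33] | 0.000 [-0.06  0.34  2.07  1.48  0.4   2.8 ] | 0.000 [-0.04  0.42  1.87  1.22  0.41  3.11]
1 45 50 [578.22  72.75 302.1 ] 0.000 [-0.24  0.59  2.17  1.62  0.69  2.12] | 0.000 [-0.22  0.44  2.09  1.35  0.7   2.48] | 0.000 [-0.19  0.41  1.94  1.17  0.74  2.75] | 0.000 [-0.15  0.49  1.74  1.06  0.76  2.93]
1 45 70 [617.36  50.16 302.1 ] 0.000 [-0.28  0.65  1.98  1.16  0.88  2.26] | 0.000 [-0.27  0.53  1.9   1.03  0.96  2.49] | 0.000 [-0.24  0.51  1.75  0.96  1.04  2.67] | 0.000 [-0.2   0.59  1.54  0.91  1.09  2.81]
```

```bash
cat >> kin.py <<'E'
RG=toolR(np.radians(30),np.radians(30))
hd=np.array([np.cos(np.radians(30)),np.sin(np.radians(30)),0])
def Cstart(): # corner start
    return hinge-e*120+lat*-7+np.array([0,0,55-70.])
def tcpC(C,R=RG,h=11): return C-R@[h,0,0]-R@[0,0,173.]
def rows(poses):
    s=monitor.observe(); R=cv2.Rodrigues(s['orientation'])[0]; p=s['position']
    for x,Rr in poses:
        print(np.round(R.T@(x-p)).astype(int),np.round(Ro.from_matrix(R.T@Rr).as_rotvec(),2))
E
python3 - <<'E'
from kin import *
np.set_printoptions(precision=2,suppress=True)
q=monitor.observe()['joints']
q0=[-.2,.7,2.4,2.4,1,-1.5]
st=tcpC(Cstart()); qs=ik(st,RG,q0,PF); print('start',st,qs)
pre=st-hd*38; print('pre',pre,ik(pre,RG,qs[0],PF))
for dz in (60,100,140):
    up=pre+[0,0,dz]; qu=ik(up,RG,qs[0],PF); print('up',dz,qu)
qu=ik(pre+[0,0,100],RG,qs[0],PF)[0]
n=18; last=None
for k in range(n+1):
    x=q+(qu-q)*k/n; p,R,W=fk(x,PF); tip=p+R@[0,0,173.]
    print(k,p.round(),tip.round(),W.round(), 0 if last is None else np.degrees(Ro.from_matrix(last.T@R).magnitude()).round(1)); last=R
E
```

```text
start [397.55  83.41 131.97] (array([-0.19,  0.8 ,  2.43,  2.46,  1.11, -1.63]), np.float64(1.7215717873154484e-24))
pre [364.64  64.41 131.97] (array([-0.28,  0.83,  2.53,  2.41,  1.2 , -1.74]), np.float64(6.080946289362503e-28))
up 60 (array([-0.28,  0.59,  2.52,  2.32,  1.03, -1.54]), np.float64(3.0050306263849047e-18))
up 100 (array([-0.28,  0.43,  2.5 ,  2.22,  0.91, -1.37]), np.float64(3.314725528772643e-24))
up 140 (array([-0.28,  0.28,  2.45,  2.08,  0.8 , -1.16]), np.float64(7.167434344046648e-30))
0 [429. -61. 459.] [428.   9. 301.] [ 430. -117.  587.] 0
1 [432. -44. 442.] [436.  41. 291.] [ 430. -112.  564.] 8.1
2 [435. -28. 427.] [443.  71. 285.] [ 428. -108.  541.] 7.7
3 [437. -12. 413.] [451.  99. 281.] [ 425. -102.  519.] 7.2
4 [438.   2. 400.] [458. 123. 278.] [421. -96. 498.] 6.7
5 [438.  15. 388.] [466. 145. 277.] [416. -90. 477.] 6.3
6 [438.  26. 376.] [475. 162. 276.] [409. -84. 457.] 5.8
7 [438.  37. 365.] [483. 177. 275.] [401. -77. 438.] 5.4
8 [437.  45. 354.] [492. 188. 273.] [393. -70. 420.] 5.0
9 [435.  52. 343.] [500. 195. 270.] [383. -63. 403.] 4.7
10 [433.  58. 332.] [508. 199. 265.] [372. -55. 387.] 4.4
11 [429.  63. 321.] [515. 199. 258.] [360. -48. 372.] 4.2
12 [425.  66. 309.] [520. 197. 248.] [348. -40. 358.] 4.1
13 [419.  68. 297.] [524. 192. 237.] [335. -33. 346.] 4.0
14 [412.  69. 284.] [524. 184. 222.] [321. -25. 334.] 4.1
15 [403.  69. 271.] [522. 175. 206.] [306. -18. 324.] 4.2
16 [392.  68. 258.] [517. 164. 187.] [291. -10. 316.] 4.4
17 [379.  66. 245.] [508. 152. 167.] [276.  -3. 308.] 4.6
18 [365.  64. 232.] [494. 139. 145.] [260.   4. 302.] 4.8
```

Run:
```python
from kin import *
q=monitor.observe()['joints']; pre=tcpC(Cstart())-hd*38
qu=ik(pre+[0,0,100],RG,[-.28,.43,2.5,2.22,.91,-1.37],PF)[0]; np.save('path.npy',np.array([q+(qu-q)*k/18 for k in range(19)]))
rows([fk(x,PF)[:2] for x in np.load('path.npy')[1:9]])
```

```text
[ 5 -8 22] [ 0.09  0.05 -0.1 ]
[ 10 -15  43] [ 0.17  0.12 -0.19]
[ 13 -23  62] [ 0.23  0.19 -0.26]
[ 17 -30  79] [ 0.29  0.27 -0.33]
[ 19 -37  96] [ 0.33  0.35 -0.39]
[ 21 -42 111] [ 0.36  0.44 -0.43]
[ 22 -47 125] [ 0.37  0.53 -0.47]
[ 22 -51 138] [ 0.37  0.61 -0.49]
```

>>> drive_tool(targets="5 -8 22 0.09 0.05 -0.1 -1; 10 -15 43 0.17 0.12 -0.19 -1; 13 -23 62 0.23 0.19 -0.26 -1; 17 -30 79 0.29 0.27 -0.33 -1; 19 -37 96 0.33 0.35 -0.39 -1; 21 -42 111 0.36 0.44 -0.43 -1; 22 -47 125 0.37 0.53 -0.47 -1; 22 -51 138 0.37 0.61 -0.49 -1")

```text
time: 7.8
position: [437.2, 45.9, 353.6]
orientation: [-2.059, -0.722, -0.846]
contact_force: [-0.5, 0.3, -0.5]
grip_width: -0.006
```

Run:
```python
from kin import *
np.set_printoptions(precision=2,suppress=True)
s=monitor.observe(); P=np.load('path.npy'); print(s['joints'],P[8],s['time'])
rows([fk(x,PF)[:2] for x in P[[10,11,12,13,14,15,16,18]]])
```

```text
[-0.37  0.28  2.02  1.19  1.25 -0.14] [-0.37  0.28  2.02  1.19  1.25 -0.15] 7.8
[-16   0  19] [-0.06  0.13 -0.07]
[-26   0  27] [-0.11  0.18 -0.1 ]
[-37   0  33] [-0.16  0.22 -0.12]
[-50   1  39] [-0.23  0.24 -0.14]
[-64   0  43] [-0.3   0.25 -0.15]
[-79   0  47] [-0.37  0.24 -0.16]
[-96  -2  49] [-0.44  0.22 -0.17]
[-134   -8   50] [-0.58  0.13 -0.18]
```

>>> drive_tool(targets="-16 0 19 -0.06 0.13 -0.07 -1; -26 0 27 -0.11 0.18 -0.1 -1; -37 0 33 -0.16 0.22 -0.12 -1; -50 1 39 -0.23 0.24 -0.14 -1; -64 0 43 -0.3 0.25 -0.15 -1; -79 0 47 -0.37 0.24 -0.16 -1; -96 -2 49 -0.44 0.22 -0.17 -1; -134 -8 50 -0.58 0.13 -0.18 -1")

```text
time: 8.8
position: [364.9, 64.6, 231.1]
orientation: [-2.433, -0.652, -1.409]
contact_force: [0.7, 0.4, 0.0]
grip_width: 0.001
```

Run:
```python
from kin import *
np.set_printoptions(precision=2,suppress=True)
s=snap('scene','scene6'); snap('wrist','wrist6');snap('side','side6'); print(s['joints'],s['time'],s['contact_force'])
pre=tcpC(Cstart())-hd*38; rows([(pre+[0,0,z],RG) for z in (100,80,60,40,20,0)]+[(pre+hd*38,RG)])
a=cv2.imread('pics/side6.png')[100:300,140:400]; cv2.imwrite('pics/s6c.png',cv2.resize(a,None,fx=2.6,fy=2.6))
```

```text
[-0.28  0.44  2.49  2.23  0.91 -1.38] 8.8 [0.74 0.37 0.03]
[1 1 0] [-0. -0. -0.]
[-16   2  10] [-0. -0. -0.]
[-33   2  20] [-0. -0. -0.]
[-51   2  30] [-0. -0. -0.]
[-68   2  40] [-0. -0. -0.]
[-85   2  50] [-0. -0. -0.]
[-66   2  83] [-0. -0. -0.]
```

View pics/s6c.png

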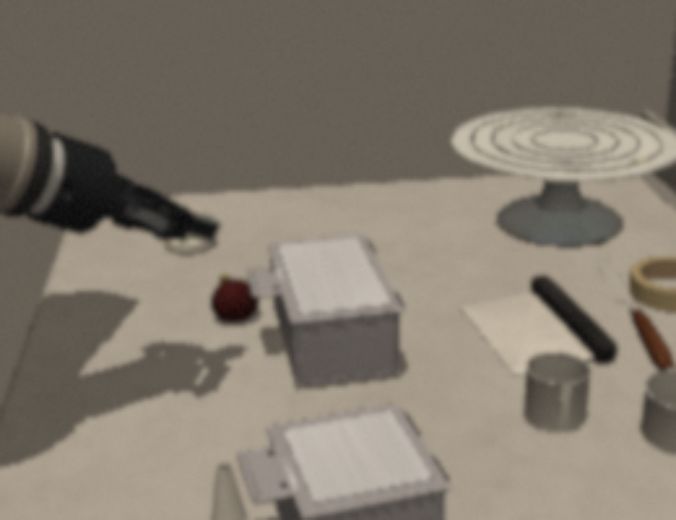

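View pics/wrist6.png

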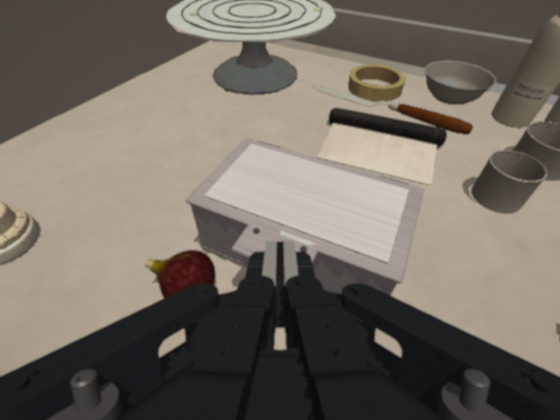

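The wrist view shows the wide tab at (275,238), with the fingers pointing at its middle (265–297, 245) and fig_a at (188,272), clear on the left. The side crop shows the tool forward-pointing and free. I'll refine the lid pose from this close view.

Run:
```python
from kin import *
np.set_printoptions(precision=1,suppress=True)
p,w=world('wrist6'); z=w[...,2]
m=(z>70)&(z<80)&(w[...,0]>480)&(w[...,0]<690)&(w[...,1]>60)&(w[...,1]<290)
q=w[m]; u=(q-hinge)@e; v=(q-hinge)@lat
print(len(q),q[:,2].mean(),'u',np.percentile(u,[.2,1,99,99.8]),'v',np.percentile(v,[.5,99.5]))
r=cv2.minAreaRect(np.float32(q[:,:2])); print(r,cv2.boxPoints(r))
t=u<-109; print('tab u',u[t].min(),np.percentile(u[t],[1,5]),'v',np.percentile(v[t],[1,99]))
# yaw from back edge / front edge of the lid: line fits
for lo,hi in((-90,90),):
    bs=[];fs=[]
    for c in range(-85,85,6):
        k=(v>c)&(v<c+6)
        if k.sum()>5: bs.append((c+3,u[k].max())); fs.append((c+3,u[k].min()))
    bs=np.array(bs); print('back slope deg',np.degrees(np.polyfit(bs[:,0],bs[:,1],1)[0]),bs[:,1].mean())
    fs=np.array(fs); print(fs)
P=p.astype(int); mm=(P[...,0]>P[...,2]*1.5)&(P.sum(-1)<260)&(z>3)&(z<60)&(w[...,0]<560)&(w[...,1]>180)&(w[...,1]<300); print('fig',np.percentile(w[mm],[2,98],axis=0))
```

```text
19565 76.96948995731377 u [-131.3 -124.8   -1.5    0.7] v [-90.9  90.2]
((586.3663330078125, 173.1222686767578), (135.4456329345703, 184.3118896484375), 4.371401786804199) [[511.8 259.8]
 [525.9  76.1]
 [660.9  86.4]
 [646.9 270.2]]
tab u -132.42880516206887 [-132.  -131.3] v [-28.8  30.2]
back slope deg 0.4650096438285494 1.1154723867635838
[[ -82.  -105.9]
 [ -76.  -106.4]
 [ -70.  -105.8]
 [ -64.  -105.5]
 [ -58.  -106.2]
 [ -52.  -105.6]
 [ -46.  -105.4]
 [ -40.  -105.6]
 [ -34.  -105. ]
 [ -28.  -115.1]
 [ -22.  -111.2]
 [ -16.  -112.8]
 [ -10.  -108.4]
 [  -4.  -108.4]
 [   2.  -111.8]
 [   8.  -124.6]
 [  14.  -132.4]
 [  20.  -132.4]
 [  26.  -132. ]
 [  32.  -130.3]
 [  38.  -104.2]
 [  44.  -103.8]
 [  50.  -103.9]
 [  56.  -104.2]
 [  62.  -103.9]
 [  68.  -104.1]
 [  74.  -103.4]
 [  80.  -104. ]
 [  86.  -103.8]]
fig [[480.4 217.7  28.8]
 [520.4 260.9  45.4]]
```

Run:
```python
from kin import *
np.set_printoptions(precision=1,suppress=True)
z=np.load('pics/wrist6.npz'); p,w=world('wrist6'); R=cv2.Rodrigues(z['ori'].astype(float))[0]; t=(w-z['pos'])@R
for r in range(236,330,8):
    row=t[r,225:345]; k=(row[:,2]<185)&(abs(row[:,1])<40)
    if k.any(): print(r,k.sum(),row[k].min(0),row[k].max(0))
```

```text
244 30 [ 11.7  -7.3 164.3] [ 12.5   5.9 166.3]
252 52 [  7.4 -12.4 155.3] [ 12.6  11.1 167.1]
260 62 [  7.7 -13.9 147.7] [ 12.5  12.5 157.9]
268 65 [  7.2 -14.1 140.8] [ 12.4  12.6 151.1]
276 70 [  7.9 -14.2 129.6] [ 15.   12.7 143. ]
284 82 [  8.1 -14.5 124.9] [ 14.6  13.  136.5]
292 107 [  5.1 -19.  121.3] [ 13.7  20.2 135.9]
300 119 [  1.6 -19.1 116.1] [ 14.1  19.9 136.1]
308 118 [ -1.8 -15.4 104.8] [ 18.7  19.7 136.1]
316 120 [ -5.3 -14.8 100.8] [ 19.   19.4 136.2]
324 120 [ -8.8 -14.3  97.5] [ 19.1  15.3 136.1]
```

Finger cross-section measured: half-height about 12 mm, half-width about 14 mm near the tip. That agrees with the plan, so I'll descend in front of the tab and slide under it.

>>> drive_tool(targets="-16 2 10 0 0 0 -1; -33 2 20 0 0 0 -1; -51 2 30 0 0 0 -1; -68 2 40 0 0 0 -1; -80 2 47 0 0 0 -1; -88 2 51 0 0 0 -1; -88 2 51 0 0 0 -1")

```text
time: 9.82
position: [364.9, 64.3, 128.6]
orientation: [-2.428, -0.647, -1.401]
contact_force: [-0.0, 0.3, 0.5]
grip_width: -0.003
```

Run:
```python
from kin import *
np.set_printoptions(precision=2,suppress=True)
s=snap('wrist','wrist7');snap('side','side7'); print(s['position'],s['joints'],s['time'],s['contact_force'])
st=tcpC(Cstart())-[0,0,2]; rows([(st-hd*k,RG) for k in (38,28,18,8,0)])
C=s['position']+cv2.Rodrigues(s['orientation'])[0]@[11,0,173]; print('corner u,v,z',(C-hinge)@e,(C-hinge)@lat,C[2])
a=cv2.imread('pics/side7.png')[150:300,140:340]; cv2.imwrite('pics/s7c.png',cv2.resize(a,None,fx=3.5,fy=3.5))
```

```text
[364.91  64.32 128.64] [-0.29  0.85  2.52  2.4   1.21 -1.74] 9.825 [-0.    0.32  0.54]
[1 0 0] [-0. -0. -0.]
[6 0 8] [-0. -0. -0.]
[11  0 17] [-0. -0. -0.]
[16  0 26] [-0. -0. -0.]
[20  0 33] [-0. -0. -0.]
corner u,v,z -154.3091881689325 -22.71369401200028 51.81465751269761
```

View pics/s7c.png

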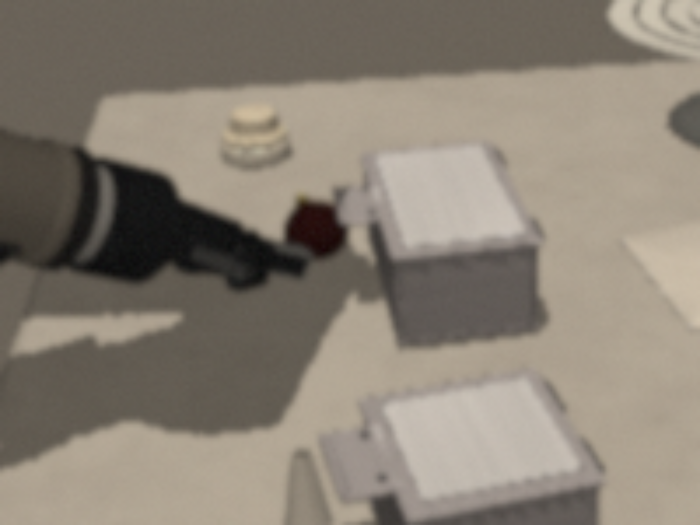

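View pics/wrist7.png

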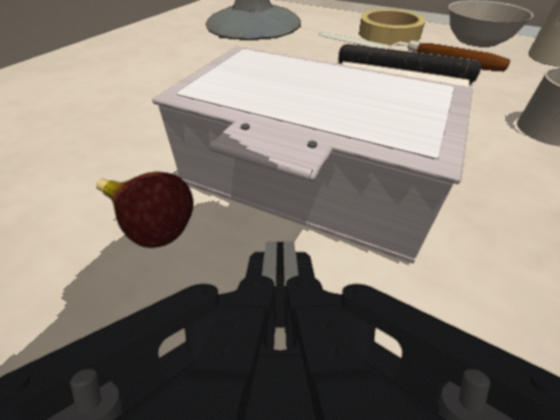

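The wrist view shows the fingertips at (280,250), below and in front of the tab, whose front edge runs from (215,145) to (312,175). The way in is clear, so I'll slide under.

>>> drive_tool(targets="6 0 8 0 0 0 -1; 11 0 17 0 0 0 -1; 16 0 26 0 0 0 -1; 20 0 33 0 0 0 -1; 20 0 33 0 0 0 -1")

```text
time: 10.55
position: [398.5, 84.0, 130.3]
orientation: [-2.427, -0.649, -1.403]
contact_force: [0.3, -0.0, 0.1]
grip_width: 0.001
```

Run:
```python
from kin import *
np.set_printoptions(precision=2,suppress=True)
s=snap('wrist','wrist8'); print(s['position'],s['time'],s['contact_force'])
C=s['position']+cv2.Rodrigues(s['orientation'])[0]@[11,0,173]; print('corner u,v,z',(C-hinge)@e,(C-hinge)@lat,C[2])
ths=[-8,-4,0,4,8,12,16,20,24,28,32,36,40,44,48,52,56,60,64,68,72,76,80,84,88,92,96,100,103]
rho=lambda t: 120-12*max(0,t)/100
print('path')
rows([(tcpC(hinge+lat*-7-e*rho(t)*np.cos(np.radians(t))+np.array([0,0,rho(t)*np.sin(np.radians(t))])),RG) for t in ths])
```

```text
[398.55  84.04 130.32] 10.55 [ 0.31 -0.01  0.07]
corner u,v,z -118.99144264795433 -5.9798349582493815 53.688444711780974
path
[0 1 0] [-0. -0. -0.]
[ 7  0 -5] [-0. -0. -0.]
[14  0 -9] [-0. -0. -0.]
[ 22   0 -13] [-0. -0. -0.]
[ 29   1 -16] [-0. -0. -0.]
[ 37   2 -18] [-0. -0. -0.]
[ 45   3 -20] [-0. -0. -0.]
[ 53   4 -22] [-0. -0. -0.]
[ 61   5 -23] [-0. -0. -0.]
[ 69   7 -23] [-0. -0. -0.]
[ 77   9 -23] [-0. -0. -0.]
[ 85  11 -22] [-0. -0. -0.]
[ 93  13 -21] [-0. -0. -0.]
[100  16 -19] [-0. -0. -0.]
[107  18 -17] [-0. -0. -0.]
[114  21 -15] [-0. -0. -0.]
[121  24 -11] [-0. -0. -0.]
[128  27  -8] [-0. -0. -0.]
[134  30  -4] [-0. -0. -0.]
[139  33   1] [-0. -0. -0.]
[145  36   5] [-0. -0. -0.]
[150  39  10] [-0. -0. -0.]
[154  42  16] [-0. -0. -0.]
[158  46  22] [-0. -0. -0.]
[162  49  28] [-0. -0. -0.]
[165  52  34] [-0. -0. -0.]
[167  55  40] [-0. -0. -0.]
[169  58  47] [-0. -0. -0.]
[170  61  52] [-0. -0. -0.]
```

View pics/wrist8.png

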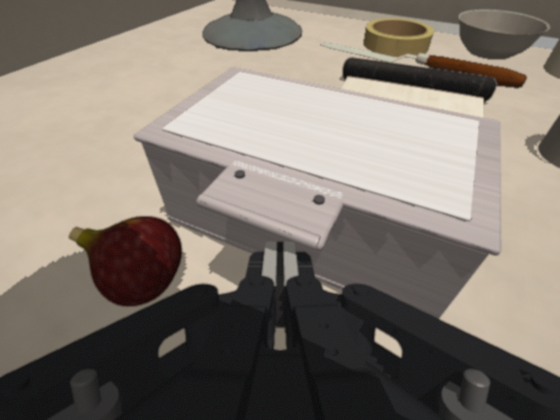

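The tip at (280,245) is just visible below the tab's front edge at (280,232). That fits a tip about 13 mm under the tab and 18 mm below it, given the roughly 50° line of sight. I'll start lifting slowly.

>>> drive_tool(targets="7 0 -5 0 0 0 -1; 14 0 -9 0 0 0 -1; 22 0 -13 0 0 0 -1; 29 1 -16 0 0 0 -1; 37 2 -18 0 0 0 -1; 45 3 -20 0 0 0 -1; 45 3 -20 0 0 0 -1")

```text
time: 11.48
position: [404.5, 83.7, 179.9]
orientation: [-2.427, -0.65, -1.405]
contact_force: [-0.5, -0.6, -0.3]
grip_width: -0.001
```

Run:
```python
from kin import *
np.set_printoptions(precision=2,suppress=True)
s=snap('wrist','wrist9'); print(s['position'],s['time'],s['contact_force'],s['joints'])
C=s['position']+cv2.Rodrigues(s['orientation'])[0]@[11,0,173]; print('corner u,v,z',(C-hinge)@e,(C-hinge)@lat,C[2])
ths=[20,24,28,32,36,40,44,48,52,56,60,64,68,72,76,80,84,88,92,96,100,103]
rho=lambda t: 120-12*max(0,t)/100
rows([(tcpC(hinge+lat*-7-e*rho(t)*np.cos(np.radians(t))+np.array([0,0,rho(t)*np.sin(np.radians(t))])),RG) for t in ths])
```

```text
[404.49  83.66 179.94] 11.475 [-0.48 -0.64 -0.28] [-0.18  0.63  2.41  2.39  0.97 -1.49]
corner u,v,z -113.00417702982861 -6.935705146851446 103.43417347199032
[ 8  1 -2] [-0. -0. -0.]
[16  2 -2] [-0. -0. -0.]
[24  4 -3] [-0. -0. -0.]
[32  6 -3] [-0. -0. -0.]
[40  8 -2] [-0. -0. -0.]
[47 10 -1] [-0. -0. -0.]
[55 13  1] [-0. -0. -0.]
[62 15  3] [-0. -0. -0.]
[69 18  6] [-0. -0. -0.]
[76 21  9] [-0. -0. -0.]
[82 24 12] [-0. -0. -0.]
[88 27 16] [-0. -0. -0.]
[94 30 21] [-0. -0. -0.]
[99 33 25] [-0. -0. -0.]
[104  36  31] [-0. -0. -0.]
[109  39  36] [-0. -0. -0.]
[113  43  42] [-0. -0. -0.]
[116  46  48] [-0. -0. -0.]
[119  49  54] [-0. -0. -0.]
[122  52  60] [-0. -0. -0.]
[124  55  67] [-0. -0. -0.]
[125  58  72] [-0. -0. -0.]
```

View pics/wrist9.png

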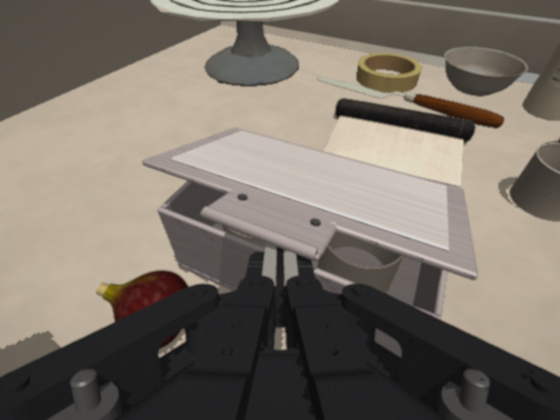

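The lid rides on the fingers (tab at (265,225), rings visible inside) and is about 20° open. I'll continue along the arc.

>>> drive_tool(targets="8 1 -2 0 0 0 -1; 16 2 -2 0 0 0 -1; 24 4 -3 0 0 0 -1; 32 6 -3 0 0 0 -1; 40 8 -2 0 0 0 -1; 47 10 -1 0 0 0 -1; 55 13 1 0 0 0 -1; 62 15 3 0 0 0 -1")

```text
time: 12.52
position: [441.4, 87.3, 232.2]
orientation: [-2.427, -0.649, -1.404]
contact_force: [-1.0, 0.7, 0.9]
grip_width: 0.001
```

Run:
```python
from kin import *
np.set_printoptions(precision=2,suppress=True)
s=snap('wrist','wrist10');snap('side','side10'); print(s['position'],s['time'],s['contact_force'],s['joints'])
C=s['position']+cv2.Rodrigues(s['orientation'])[0]@[11,0,173]; print('corner u,v,z',(C-hinge)@e,(C-hinge)@lat,C[2])
ths=[52,56,60,64,68,72,76,80,84,88,92,96,100,103]
rho=lambda t: 120-12*max(0,t)/100
rows([(tcpC(hinge+lat*-7-e*rho(t)*np.cos(np.radians(t))+np.array([0,0,rho(t)*np.sin(np.radians(t))])),RG) for t in ths])
a=cv2.imread('pics/side10.png')[130:280,140:340]; cv2.imwrite('pics/s10c.png',cv2.resize(a,None,fx=3.5,fy=3.5))
```

```text
[441.43  87.29 232.22] 12.525 [-1.    0.69  0.91] [-0.15  0.48  2.29  2.26  0.78 -1.24]
corner u,v,z -75.917059514756 -6.561977047585508 155.65485774720935
[6 2 2] [-0. -0. -0.]
[13  5  6] [-0. -0. -0.]
[19  8  9] [-0. -0. -0.]
[25 11 13] [-0. -0. -0.]
[31 14 18] [-0. -0. -0.]
[36 17 22] [-0. -0. -0.]
[41 21 27] [-0. -0. -0.]
[46 24 33] [-0. -0. -0.]
[50 27 39] [-0. -0. -0.]
[53 30 45] [-0. -0. -0.]
[56 34 51] [-0. -0. -0.]
[59 37 57] [-0. -0. -0.]
[61 40 64] [-0. -0. -0.]
[62 42 69] [-0. -0. -0.]
```

View pics/s10c.png

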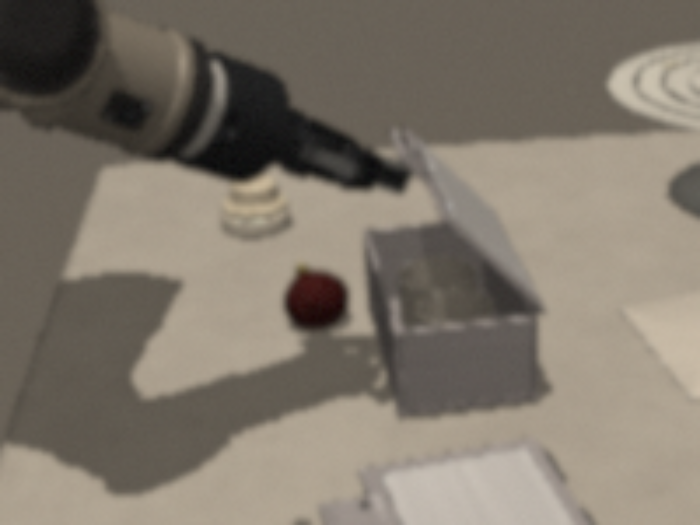

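The lid is at about 50°, held under its tab by the fingertips at (400,178) in the crop, and fig_a is untouched. I'll push on towards upright.

>>> drive_tool(targets="6 2 2 0 0 0 -1; 13 5 6 0 0 0 -1; 19 8 9 0 0 0 -1; 25 11 13 0 0 0 -1; 31 14 18 0 0 0 -1; 36 17 22 0 0 0 -1; 41 21 27 0 0 0 -1; 46 24 33 0 0 0 -1")

```text
time: 13.62
position: [498.9, 92.2, 256.0]
orientation: [-2.427, -0.65, -1.407]
contact_force: [-0.3, 0.2, -0.2]
grip_width: 0.004
```

Run:
```python
from kin import *
np.set_printoptions(precision=2,suppress=True)
s=monitor.observe(); print(s['position'],s['time'],s['contact_force'],s['joints'])
C=s['position']+cv2.Rodrigues(s['orientation'])[0]@[11,0,173]; print('corner u,v,z',(C-hinge)@e,(C-hinge)@lat,C[2])
ths=[84,88,91,94,97,100,103]
rho=lambda t: 120-12*max(0,t)/100
rows([(tcpC(hinge+lat*-7-e*rho(t)*np.cos(np.radians(t))+np.array([0,0,rho(t)*np.sin(np.radians(t))])),RG) for t in ths])
```

```text
[498.87  92.24 256.05] 13.625 [-0.31  0.23 -0.23] [-0.12  0.47  2.12  2.15  0.67 -1.04]
corner u,v,z -18.14009174542926 -6.659658840716508 179.69392275645214
[3 3 5] [-0. -0. -0.]
[ 7  6 11] [-0. -0. -0.]
[ 9  9 16] [-0. -0. -0.]
[11 11 21] [-0. -0. -0.]
[13 13 26] [-0. -0. -0.]
[14 16 30] [-0. -0. -0.]
[16 18 36] [-0. -0. -0.]
```

>>> drive_tool(targets="3 3 5 0 0 0 -1; 7 6 11 0 0 0 -1; 9 9 16 0 0 0 -1; 11 11 21 0 0 0 -1; 13 13 26 0 0 0 -1; 14 16 30 0 0 0 -1; 14 16 30 0 0 0 -1")

```text
time: 14.5
position: [535.7, 94.8, 253.1]
orientation: [-2.427, -0.65, -1.407]
contact_force: [0.6, 0.1, -1.2]
grip_width: -0.0
```

Run:
```python
from kin import *
np.set_printoptions(precision=2,suppress=True)
s=snap('wrist','wrist11');snap('side','side11'); print(s['position'],s['time'],s['contact_force'],s['joints'])
C=s['position']+cv2.Rodrigues(s['orientation'])[0]@[11,0,173]; print('corner u,v,z',(C-hinge)@e,(C-hinge)@lat,C[2])
a=cv2.imread('pics/side11.png')[110:280,140:370]; cv2.imwrite('pics/s11c.png',cv2.resize(a,None,fx=3.2,fy=3.2))
```

```text
[535.69  94.84 253.15] 14.5 [ 0.61  0.15 -1.19] [-0.1   0.52  2.03  2.11  0.63 -0.98]
corner u,v,z 18.77515214447508 -7.288410124066557 176.7949925726903
```

View pics/s11c.png

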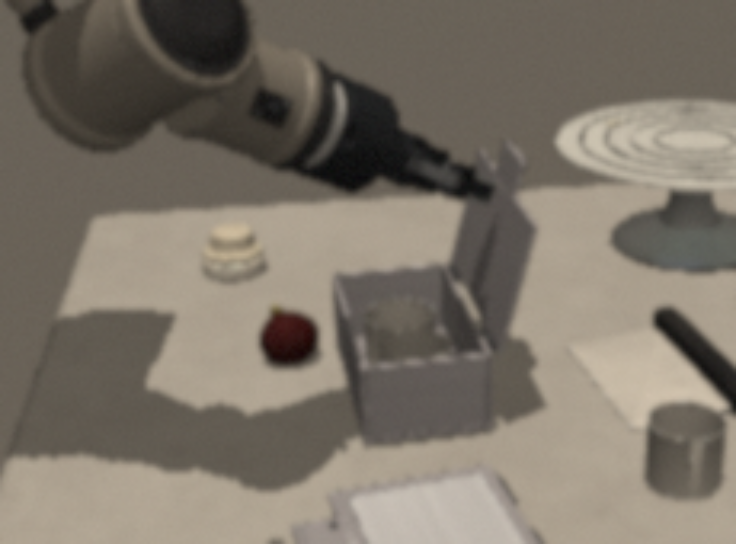

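The lid has passed upright and leans back, its tab at (510,155) in the crop. I'll withdraw the tool straight back along its axis.

>>> drive_tool(targets="0 0 -10 0 0 0 -1; 0 0 -30 0 0 0 -1; 0 0 -55 0 0 0 -1; 0 0 -80 0 0 0 -1; 0 0 -100 0 0 0 -1; 0 0 -100 0 0 0 -1; 0 0 -100 0 0 0 -1; 0 0 -100 0 0 0 -1")

```text
time: 15.6
position: [460.5, 51.6, 302.5]
orientation: [-2.427, -0.65, -1.406]
contact_force: [-0.1, -0.5, 0.1]
grip_width: -0.001
```

>>> drive_tool(targets="0 0 0 0 0 0 -1; 0 0 0 0 0 0 -1; 0 0 0 0 0 0 -1; 0 0 0 0 0 0 -1; 0 0 0 0 0 0 -1; 0 0 0 0 0 0 -1; 0 0 0 0 0 0 -1; 0 0 0 0 0 0 -1")

```text
time: 16.6
position: [460.5, 51.5, 302.6]
orientation: [-2.427, -0.65, -1.406]
contact_force: [-0.2, -0.6, -0.2]
grip_width: -0.002
```

Run:
```python
from kin import *
np.set_printoptions(precision=1,suppress=True)
snap('wrist','wrist12');snap('side','side12');s=snap('scene','scene12'); print(s['position'],s['time'],s['contact_force'],s['qd'])
for fn in('wrist12','scene12','side12'):
    p,w=world(fn); z=w[...,2]
    m=(z>85)&(z<230)&(w[...,0]>600)&(w[...,0]<730)&(w[...,1]>70)&(w[...,1]<290); q=w[m]
    if len(q)>100:
        g=q
        for _ in range(4):
            c=g.mean(0); n=np.linalg.svd(g-c,full_matrices=False)[2][2]; g=q[abs((q-c)@n)<4]
        n*=np.sign(n@e); print(fn,'wide lid angle',np.pi/2+np.arcsin(-n[2]),len(g),'top z',np.percentile(g[:,2],99.5))
    m=(z>60)&(z<95)&(w[...,0]>500)&(w[...,0]<680)&(w[...,1]>-220)&(w[...,1]<-50); q=w[m]
    if len(q)>100: print(fn,'narrow lid z',np.percentile(q[:,2],[5,50,95]),len(q))
    if fn!='wrist12':
        p0,w0=world(fn.replace('12','0'))
        for nm,(x,y) in dict(fig_a=(500,238),fig_b=(503,-221),nozzle=(495,-104),ring=(781,3),ring2=(872,-40),timer=(445,438)).items():
            o=[]
            for W in(w0,w):
                k=(abs(W[...,0]-x)<38)&(abs(W[...,1]-y)<35)&(W[...,2]>10)&(W[...,2]<60); o+= [k.sum(),np.nanmean(W[k],0) if k.any() else None]
            print(fn,nm,*o)
a=cv2.imread('pics/side12.png'); cv2.imwrite('pics/s12.png',a)
```

```text
[460.5  51.5 302.6] 16.7 [-0.5  0.6 -0.4] [ 0.  0. -0.  0.  0.  0.]
wrist12 wide lid angle 1.921756252299397 17102 top z 194.5966024155931
scene12 wide lid angle 1.9189310042919332 1750 top z 192.8767625472307
scene12 narrow lid z [64.7 74.9 77.9] 1069
scene12 fig_a 287 [488.3 241.1  31.6] 295 [489.4 241.5  31.8]
scene12 fig_b 101 [ 484.9 -217.7   30.3] 235 [ 489.4 -207.1   28. ]
scene12 nozzle 0 None 265 [ 512.2 -102.3   34. ]
scene12 ring 324 [774.6   4.8  32.6] 0 None
scene12 ring2 251 [872.7 -42.1  30.9] 0 None
scene12 timer 475 [435.1 442.7  29.9] 485 [434.7 442.8  29.8]
side12 wide lid angle 1.9218233571786596 1001 top z 193.32956806401575
side12 narrow lid z [65.1 75.5 77.3] 2670
side12 fig_a 234 [502.5 225.5  29.1] 247 [503.6 226.   29.3]
side12 fig_b 614 [ 503.2 -225.7   29.6] 608 [ 503.2 -225.7   29.6]
side12 nozzle 240 [ 501.  -106.3   30.2] 200 [ 495.  -107.    28.5]
side12 ring 610 [780.9  -0.9  32.7] 607 [780.9  -1.   32.8]
side12 ring2 712 [876.8 -42.9  28.4] 722 [877.  -42.7  28.4]
side12 timer 237 [451.4 427.5  27.9] 236 [451.5 427.9  27.9]
```

View pics/side12.png

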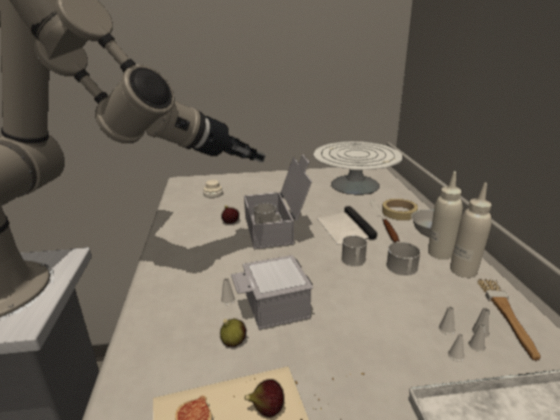

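View pics/scene12.png

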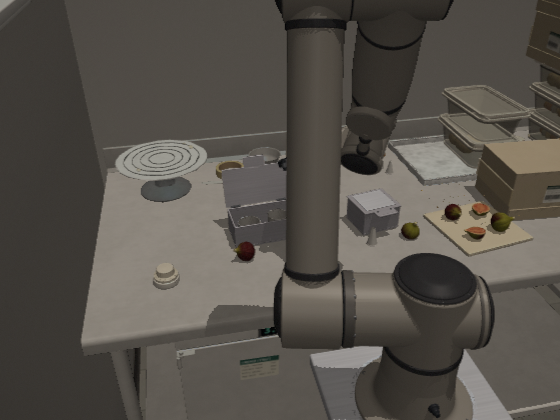

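Both views show the wide lid leaning back at (297,185), the narrow lid shut at (277,275), and every loose thing at its old pixels. The shut tab now hides part of the nozzle from the side camera, which would shift its measured mean by a few millimetres. I'll hand in.

Run:
```python
from kin import *
for f in('side0','side12'):
    p,w=world(f); k=(w[...,0]>470)&(w[...,0]<512)&(abs(w[...,1]+104)<20)&(w[...,2]>4)&(w[...,2]<25); print(f,k.sum(),np.nanmean(w[k],0).round(1))
s=monitor.observe(); print(s['time'],s['contact_force'].round(1)); workorder.hand_in()
```

```text
side0 119 [ 494.2 -109.7   14.4]
side12 120 [ 493.7 -109.5   14.3]
16.75 [ 0.6  0.1 -0. ]
the job is handed in; nothing more can be done
```

I did both lid moves with closed fingertips and handed the job in at 16.75 s of the 58 s allowed. I don't have a verdict, because handing in reports none.

- **Narrow case:** I lowered the fingertips behind the open lid and pulled it slowly forward past upright, and it fell shut by itself. Its top now measures about 75 mm above the table, as it should when shut.
- **Wide case:** I slid the fingertips about 13 mm under the front tab, lifted the lid round its hinge to past upright, and withdrew. It now leans at 1.92 rad in all three cameras, over the 1.82 rad needed.
- **Forces:** The wrist-force readings at the end of each move never went above about 7 N. I did not see forces within a move.
- **Loose things:** fig_a, fig_b, the ring mould and the timer measured within about 1 mm of where they started in the side view.
- **Robot:** It was at rest and clear of everything when I handed in.

Two checks disagreed at first. The nozzle seemed to have shifted 6 mm in the side view, but measuring only its base, which the shut lid's tab does not hide, showed 0.5 mm. In the scene view, fig_b and the nozzle also gave different values, and both rings could not be measured, because the arm hid part of the table. For those I relied on the side view. Two rings stand behind the cases and I did not work out which is the listed one; neither moved.

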